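Stack the shallow parts box on the matching deep one

ROBOT

A 6-joint arm with a two-finger parallel gripper is mounted at the origin on a cart in front of the work surface, level with it; the furniture and walls round the work are solid. World frame = base frame: x ahead of the robot, y to its left, z up, the work surface at z = 0. Lengths are in m, angles in rad, forces in N, time in s.
With the tool pointing down it reaches from about 0.425 to 0.925 m from the base axis. Payload 12.5 kg.
Tool frame: the origin (TCP) lies on the centre line of the jaws, within the pads' length; the fingertips stand 22 mm ahead of it and the grasp point (between the pads) lies 3 mm ahead of it (env.tip_extent is the distance from the TCP to the fingertips, in m); z points along the fingers, y is the line along which they close (so a half turn about z gives the same grasp; the last joint's range is limited). The gripper opens to 85 mm and grips with 20 to 120 N. Pads are 22 mm wide; open, the fingers measure 114 mm over their backs; the gripper's body (76 mm by 85 mm) begins 54 mm behind the grasp point. The pads swing forward as they close: fully open they stand 13 mm farther back than shut.
Start: joints at [-1.224, 0.491, 1.559, -0, 1.092, -0.106], TCP at [0.273, -0.562, 0.227] pointing down, gripper open.
Joint ranges: [-3.1, 3.1], [-0.84, 2.19], [0.05, 2.79], [-1.13, 4.28], [0.06, 2.93], [-2.69, 2.69]. Speed limits (rad/s): [2.22, 2.22, 2.79, 3.14, 3.14, 3.14].

INTERFACE

Orientations are given as a unit quaternion [x, y, z, w].
In Python, from station import telemetry, eyes, order, env gives the robot as it stands. The module is installed in compiled form; this text tells all that it offers.
- The arm moves only by the shell command python3 -m crank 'ROWS' [FORCE]. ROWS is JSON, a list of rows, each a list of 7 numbers: the opening, from 0 (shut) to 1 (fully open), then the shift along the tool's x, y, z normalised to -1 to 1, where 1 is 0.25 m, then the turn, a rotation vector about the tool's x, y, z normalised to -1 to 1, where 1 is 4 degrees. In form: [[fingers, x, y, z, wx, wy, wz], ...]. A call has 1 to 8 rows; each row shifts and turns the commanded pose from where the row before left it, along the tool's axes as they then stand; what a row does not reach is not made up. A row lasts 1/12 s, in which the tool goes at most 41.7 mm and 7.16 degrees, less where a joint would pass 70% of its speed; a pose out of reach is approached as far as the arm can. A call with a number of a shift or a turn outside -1 to 1 is refused whole. A call with a gripper value outside its range is refused whole. The fingers move at their own pace and stop on an object; FORCE is the grip in N (left out, the last holds). Time passes only in rows, so rows that do not move let the fingers close. It gives the time, the measured TCP pose, the force, the opening and the grip force at its end, in the units of the state.
- telemetry.read_state(): the state, without advancing time (a new reading comes with each control period).
- eyes.capture(name): name is "side" or "top"; returns a dict with "image" (384x512x3 uint8, red, green, blue), "mtx" (3x3 intrinsics, pixels), "view" (4x4, takes a point from world to camera coordinates). Camera axes: x right, y down, z forward; pixel columns grow to the right and rows downward; lengths in m; the calibration is good to about 2 mm. A picture is of the moment at which its call begins. There is no depth.
- order.close_job(): hands the job in; it is judged then, once.
The state is a dict: "time": time; "q": joint angles; "qvel": joint speeds; "joint_torque": joint torques, N m; "eef_pos": TCP position; "orientation": TCP orientation; "ft_force": force on the tool from outside, world axes, zero at the start; "torque": the same for the moment, N m; "width": finger opening in m; "finger_force": force on a finger pad.
Only numpy, scipy, OpenCV 4.12 (cv2) and the standard library are available. Lean on these libraries where they do the work, as an engineer would, in place of code of your own. Each camera call takes 0.05 s, during which the arm holds its last target. There are 200 camera calls.

TASK

Clear some room on the laser desk: stack the shallow long parts box on the lid of the deep box of the same length, lined up with it so that all four feet stand down in the corner recesses of the lid below. Lower it into place rather than dropping it, let go, and leave the short box where it stands.

Things in the scene. Friction and masses are not known exactly. Their poses are not given: they have to be found in the camera images.
- shallow_box: Shallow grey plastic box, lid fixed on, 120 x 62 mm, 46 high, 0.25 kg. Flat sides 9 to 46 mm up, gripped across the 62 mm. Below: 4 feet, 9 mm wide and tall, ends tapered to 6, centred at x +-44, y +-15 mm. Lid recessed like the deep box's. Origin: centre, at the bottom of the feet (on the desk as it stands); x along the length, z up; a half turn changes nothing.
- deep_box: Deep loose box of the same make, 120 x 62 mm, 66 high, 0.6 kg. In its lid, 4 corner recesses 26 x 26 mm, 7 deep, centred at x +-44, y +-15 mm, floor 59 mm above the origin: nested, the shallow box's origin is 59 mm above this one, with 8 mm play each way. Origin: centre, at the bottom of its feet, on the desk; x along the length, z up.
- short_box: Short loose box of the same make, 82 x 62 mm, 66 high, 0.4 kg: a bystander; its lid recesses are too close together for the long boxes. Origin: centre, at the bottom of its feet, on the desk; x along the 82 mm, z up.

How it is judged:
By the outcome, as a careful person would: the job done as asked, in the order asked, and still so for the second after the job is handed in, with the robot touching nothing.
It also fails if it takes over 32 s, if anything falls off the work surface, if the arm or the gripper's body presses on something with over 40 N, if the wrist force passes 120 N, or if a joint passes its speed limit or range.

## Working session

There is one attempt and no reset: what is moved stays moved. The work goes in short steps, Python scripts to look and compute and a shell command to move; the robot and the scene stay as the last step left them, time stands still between calls to the robot, and variables do not carry over. Pictures are saved under pics/ and viewed, at most 10 in all, crops included, and the job is handed in when it is done.

```bash
mkdir -p pics; python3 - <<'E'
from station import telemetry, eyes, env
import cv2,pickle
s=telemetry.read_state();print(s['time'],s['eef_pos'],s['orientation'],s['width'],env.tip_extent)
for n in('side','top'):
    c=eyes.capture(n);pickle.dump(c,open(f'{n}.pkl','wb'));cv2.imwrite(f'pics/{n}0.png',cv2.resize(c['image'][:,:,::-1],(800,600),interpolation=cv2.INTER_CUBIC))
    print(c['mtx'].tolist(),c['view'].round(3).tolist())
E
```

```text
0.0 [ 0.2733718  -0.56177307  0.22671226] [ 9.74480220e-01  2.24472632e-01 -6.83825500e-05 -5.77250583e-04] 0.08534330084711432 0.022
[[471.48536911591725, 0.0, 251.6988306665776], [0.0, 471.48536911591725, 187.78245379289143], [0.0, 0.0, 1.0]] [[-0.959, -0.284, 0.007, 0.542], [-0.191, 0.626, -0.756, 0.132], [0.21, -0.726, -0.655, 0.752], [0.0, 0.0, 0.0, 1.0]]
[[368.0270768338564, 0.0, 250.34260511931294], [0.0, 368.0270768338564, 190.85368333009697], [0.0, 0.0, 1.0]] [[0.014, -1.0, 0.01, -0.007], [-0.998, -0.015, -0.063, 0.582], [0.063, -0.009, -0.998, 0.87], [0.0, 0.0, 0.0, 1.0]]
```

View pics/top0.png

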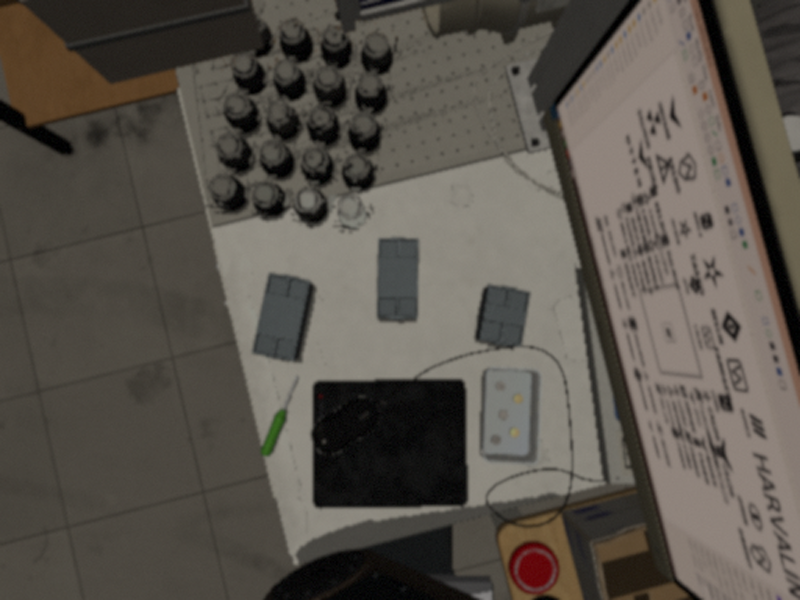

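View pics/side0.png

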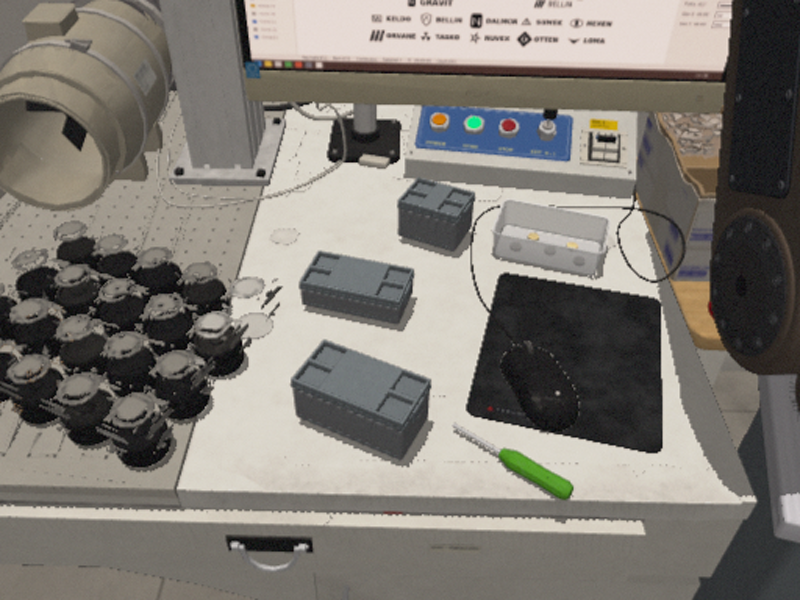

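The top view shows the deep box at about (283,317) and the shallow one at about (398,280). The short box is at about (503,317). The side view agrees: deep at (360,400), shallow at (357,288). I'll enlarge both views to read the lid corners.

```bash
python3 - <<'E'
import cv2,pickle
for n,(x,y,w,h,k) in {'top':(155,145,130,95,6),'side':(180,152,100,145,4)}.items():
    im=pickle.load(open(f'{n}.pkl','rb'))['image'][y:y+h,x:x+w,::-1]
    cv2.imwrite(f'pics/{n}1.png',cv2.convertScaleAbs(cv2.resize(im,None,fx=k,fy=k,interpolation=cv2.INTER_CUBIC),alpha=1.6))
E
```

```text
(no output)
```

View pics/top1.png

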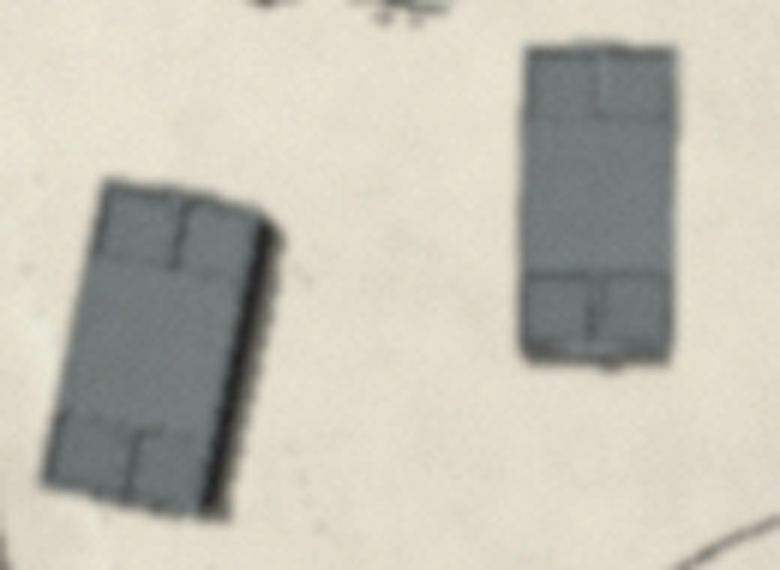

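View pics/side1.png

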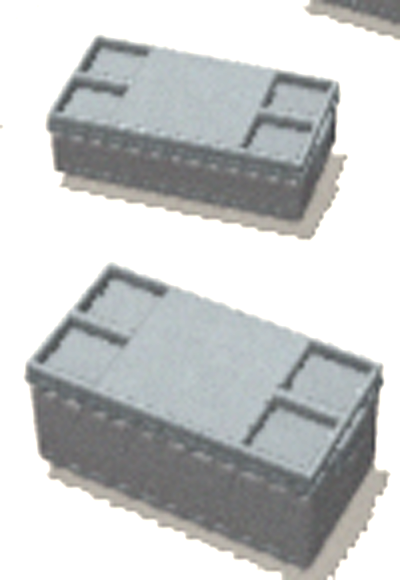

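Corners read as follows. In the top crop, shallow is (527,49), (675,49), (670,343), (522,343) and deep is (107,182), (262,212), (200,512), (43,485). In the side crop, shallow is (97,38), (340,75), (310,165), (50,125) and deep is (108,265), (382,370), (318,468), (28,378). Next I'll fit the poses.

```bash
cat >h.py <<'E'
import numpy as np,pickle
from scipy.optimize import least_squares
def proj(c,P):
    p=np.c_[P,np.ones(len(P))]@np.array(c['view'])[:3].T; p=p@np.array(c['mtx']).T; return p[:,:2]/p[:,2:]
def box(v,h): 
    x,y,a=v; L=np.array([[60,31],[60,-31],[-60,-31],[-60,31]])/1e3
    R=np.array([[np.cos(a),-np.sin(a)],[np.sin(a),np.cos(a)]])
    return np.c_[L@R.T+[x,y],np.full(4,h)]
E
python3 - <<'E'
from h import *
C={n:pickle.load(open(n+'.pkl','rb')) for n in('top','side')}
# order: far-left, far-right, near-right, near-left in top view ( +x is up, +y left)
D={'sh':(.046,[(527,49),(675,49),(670,343),(522,343)],[(50,125),(97,38),(340,75),(310,165)]),
'dp':(.066,[(107,182),(262,212),(200,512),(43,485)],[(28,378),(108,265),(382,370),(318,468)])}
for k,(h,t,s) in D.items():
    ob={'top':np.array(t)/6+[155,145],'side':np.array(s)/4+[180,152]}
    for use in(['top'],['side'],['top','side']):
        r=least_squares(lambda v:np.concatenate([(proj(C[n],box(v,h))-ob[n]).ravel() for n in use]),[.55,0,0])
        print(k,use,r.x.round(4),np.degrees(r.x[2]).round(2),np.abs(r.fun).max().round(2))
from station import telemetry
from scipy.spatial.transform import Rotation as R
print(R.from_quat(telemetry.read_state()['orientation']).as_matrix().round(4))
E
```

```text
sh ['top'] [ 6.116e-01 -8.400e-03  4.000e-04] 0.02 1.2
sh ['side'] [ 0.608  -0.0016  0.0505] 2.89 1.11
sh ['top', 'side'] [ 0.6099 -0.0057  0.0249] 1.43 3.14
dp ['top'] [ 0.5492  0.1601 -0.1767] -10.12 1.11
dp ['side'] [ 0.5474  0.1682 -0.1422] -8.15 3.01
dp ['top', 'side'] [ 0.5483  0.1647 -0.156 ] -8.94 3.79
[[ 8.992e-01  4.375e-01 -3.000e-04]
 [ 4.375e-01 -8.992e-01  1.000e-03]
 [ 1.000e-04 -1.000e-03 -1.000e+00]]
```

```bash
python3 - <<'E'
from h import *
import cv2
C={n:pickle.load(open(n+'.pkl','rb')) for n in('top','side')}
tiles=[]
for n,(x,y,w,h,k) in {'top':(155,145,130,95,4),'side':(180,152,100,145,4)}.items():
    im=cv2.convertScaleAbs(cv2.resize(C[n]['image'][y:y+h,x:x+w,::-1],None,fx=k,fy=k,interpolation=cv2.INTER_CUBIC),alpha=1.3)
    if n=='top': im=im[:,:390] if 0 else cv2.resize(im,None,fx=.76,fy=.76); k*=.76
    for vs,col in(([(.6116,-.0084,.0004,.046),(.5492,.1601,-.1767,.066)],(0,0,255)),([(.608,-.0016,.0505,.046),(.5474,.1682,-.1422,.066)],(0,255,0))):
        for v in vs:
            for hh in (v[3],.009):
                p=((proj(C[n],box(v[:3],hh))-[x,y]+.5)*k).astype(int); cv2.polylines(im,[p],1,col,1)
    tiles.append(im)
H=max(t.shape[0] for t in tiles)
cv2.imwrite('pics/ov.png',np.hstack([cv2.copyMakeBorder(t,0,H-t.shape[0],0,0,0) for t in tiles]))
E
```

```text
(no output)
```

View pics/ov.png

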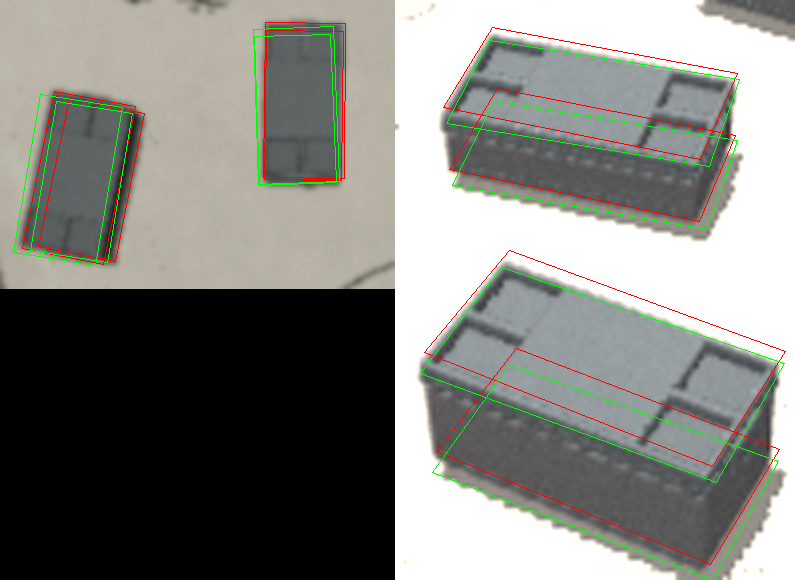

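The top-view fit matches its own picture. The two views differ by a few mm in absolute position but agree on the offset between the boxes to within 2 mm, so I'll recheck once the box is gripped. First I need to locate the monitor's bottom edge, since it is near the path: top (558,105) and side (248,75).

```bash
python3 - <<'E'
from h import *
import cv2
C={n:pickle.load(open(n+'.pkl','rb')) for n in('top','side')}
P={n:C[n]['mtx']@C[n]['view'][:3] for n in C}
def tri(a,b):
    X=cv2.triangulatePoints(P['top'],P['side'],np.array(a,float)/1.5625,np.array(b,float)/1.5625).ravel();X=X[:3]/X[3]
    print(X.round(3),[(proj(C[n],X[None])*1.5625).round(0).tolist() for n in C])
tri((558,105),(248,75))
# bottom bezel line: side ray at (720,80), find points on top line
for s in (600,700):
    pass
X0=None
# intersect side ray through (720,85) with plane of top-view line (558,105)-(690,590)
l=np.cross([558/1.5625,105/1.5625,1],[690/1.5625,590/1.5625,1]); pl=P['top'].T@l
V=C['side']['view']; c=-V[:3,:3].T@V[:3,3]; d=V[:3,:3].T@np.linalg.inv(C['side']['mtx'])@[720/1.5625,85/1.5625,1]
t=-(pl[:3]@c+pl[3])/(pl[:3]@d); print((c+t*d).round(3))
E
```

```text
[ 0.83  -0.213  0.169] [[[558.0, 105.0]], [[248.0, 75.0]]]
[ 0.233 -0.371  0.168]
```

```bash
python3 - <<'E'
import cv2,pickle,numpy as np
im=pickle.load(open('top.pkl','rb'))['image'][:,330:,::-1]
a=cv2.resize(im,None,fx=1.56,fy=1.56)
b=cv2.resize(im[284:384,60:],None,fx=4,fy=4)
c=pickle.load(open('side.pkl','rb'))['image'][0:70,400:,::-1]; c=cv2.resize(c,None,fx=4,fy=4)[:,:488]
a=cv2.copyMakeBorder(a,0,1,0,0,0)[:600]
out=np.zeros((600,800,3),np.uint8); out[:a.shape[0],:a.shape[1]]=a
b=b[:,:800-a.shape[1]];out[:b.shape[0],a.shape[1]:a.shape[1]+b.shape[1]]=b[:600]
out=out; h=min(190,c.shape[0]);out[405:405+h,a.shape[1]:a.shape[1]+min(448,800-a.shape[1])]=c[:h,:800-a.shape[1]]
cv2.imwrite('pics/mon.png',cv2.convertScaleAbs(out,alpha=1.5))
E
```

```text
(no output)
```

View pics/mon.png

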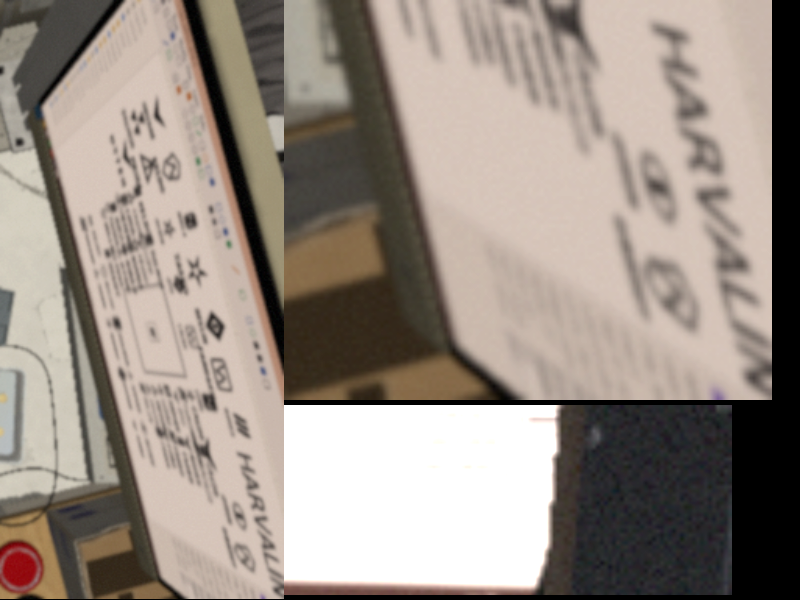

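```bash
python3 - <<'E'
from h import *
C=pickle.load(open('top.pkl','rb'))
A=np.array([.83,-.213,.169]);B=np.array([.24,-.369,.168]);u=(A-B)/np.linalg.norm(A-B);b=np.array([u[1],-u[0],0]);print('back',b,'len',np.linalg.norm(A-B))
p0,p1=np.array([445,0]),np.array([511,215]);nl=np.array([p1[1]-p0[1],-(p1[0]-p0[0])])/np.hypot(*(p1-p0))
for th in range(-10,50,5):
    up=np.cos(np.radians(th))*np.array([0,0,1])+np.sin(np.radians(th))*b
    q=proj(C,np.array([A+.34*up,B+.34*up])); n=np.cross(u,up);T=np.array([.273,-.562,.227])
    print(th,((q-p0)@nl).round(1),(A+.34*up).round(2),(B+.34*up).round(2),'tcp behind',((T-B)@b-np.tan(np.radians(th))*(.227-.168)).round(3),'along',((T-B)@u).round(3))
E
```

```text
back [ 0.25562198 -0.96677542  0.        ] len 0.6102761669932719
-10 [-36.7 -49. ] [ 0.81 -0.16  0.5 ] [ 0.22 -0.31  0.5 ] tcp behind 0.205 along -0.017
-5 [ -9.1 -19. ] [ 0.82 -0.18  0.51] [ 0.23 -0.34  0.51] tcp behind 0.2 along -0.017
0 [17.4  9.9] [ 0.83 -0.21  0.51] [ 0.24 -0.37  0.51] tcp behind 0.195 along -0.017
5 [42.1 37. ] [ 0.84 -0.24  0.51] [ 0.25 -0.4   0.51] tcp behind 0.19 along -0.017
10 [64.5 61.4] [ 0.85 -0.27  0.5 ] [ 0.26 -0.43  0.5 ] tcp behind 0.185 along -0.017
15 [84.  82.7] [ 0.85 -0.3   0.5 ] [ 0.26 -0.45  0.5 ] tcp behind 0.179 along -0.017
20 [100.3 100.5] [ 0.86 -0.33  0.49] [ 0.27 -0.48  0.49] tcp behind 0.174 along -0.017
25 [113.3 114.5] [ 0.87 -0.35  0.48] [ 0.28 -0.51  0.48] tcp behind 0.168 along -0.017
30 [122.8 124.7] [ 0.87 -0.38  0.46] [ 0.28 -0.53  0.46] tcp behind 0.161 along -0.017
35 [129.  131.4] [ 0.88 -0.4   0.45] [ 0.29 -0.56  0.45] tcp behind 0.154 along -0.017
40 [132.1 134.6] [ 0.89 -0.42  0.43] [ 0.3  -0.58  0.43] tcp behind 0.146 along -0.017
45 [132.4 134.8] [ 0.89 -0.45  0.41] [ 0.3  -0.6   0.41] tcp behind 0.136 along -0.017
```

The monitor stands between the gripper and the boxes. Its bottom edge runs from (.83,-.21) to (.24,-.37), it is nearly vertical and its top is at z≈0.51. The gripper starts behind its right end, so I'll go straight up first and then cross over the top.

```bash
python3 -m crank '[[1,0,0,-0.08,0,0,0],[1,0,0,-0.16,0,0,0],[1,0,0,-0.16,0,0,0],[1,0,0,-0.16,0,0,0],[1,0,0,-0.16,0,0,0],[1,0,0,-0.16,0,0,0],[1,0,0,-0.16,0,0,0],[1,0,0,-0.16,0,0,0]]'; python3 -c "
from station import telemetry as t
s=t.read_state();print(s['q'].round(3) if hasattr(s['q'],'round') else s['q'],s['ft_force'])"
```

```text
time: 0.77
eef_pos: [0.2733, -0.5614, 0.5293]
orientation: [0.974, 0.224, 0.0, -0.0]
ft_force: [0.5, -1.2, 0.2]
width: 0.0854
finger_force: 0.0
[-1.224  0.366  0.994  0.     1.782 -0.106] [ 0.47056131 -1.21545548  0.20440451]
```

```bash
python3 -m crank '[[1,0,0,-0.15,0,0,0],[1,0,0,-0.15,0,0,0],[1,0.06,-0.04,-0.04,0,0,0],[1,0.12,-0.08,0,0,0,0],[1,0.12,-0.08,0,0,0,0],[1,0.12,-0.08,0,0,0,0],[1,0.12,-0.08,0,0,0,0],[1,0.12,-0.08,0,0,0,0]]'; python3 -m crank '[[1,0.12,-0.08,0,0,0,0],[1,0.12,-0.08,0,0,0,0],[1,0.12,-0.08,0,0,0,0],[1,0.12,-0.08,0,0,0,0],[1,0.12,-0.08,0,0,0,0],[1,0.12,-0.08,0,0,0,0],[1,0.12,-0.08,0,0,0,0],[1,0.12,-0.08,0,0,0,0]]'
```

```text
time: 1.43
eef_pos: [0.3743, -0.3891, 0.6117]
orientation: [0.974, 0.224, -0.0, -0.0]
ft_force: [0.5, -0.1, 0.2]
width: 0.0857
finger_force: 0.0
time: 2.1
eef_pos: [0.52, -0.14, 0.6118]
orientation: [0.974, 0.225, -0.0, -0.0]
ft_force: [0.7, -0.1, 0.8]
width: 0.0858
finger_force: 0.0
```

```bash
python3 -m crank '[[1,0.13,-0.075,0,0,0,0],[1,0.13,-0.075,0,0,0,0],[1,0.13,-0.075,0,0,0,0],[1,0.13,-0.075,0,0,0,0],[1,0,0,0.14,0,0,1],[1,0,0,0.15,0,0,1],[1,0,0,0.15,0,0,1],[1,0,0,0.15,0,0,1]]'; python3 -m crank '[[1,0,0,0.15,0,0,1],[1,0,0,0.15,0,0,1],[1,0,0,0.15,0,0,0.1],[1,0,0,0.15,0,0,0],[1,0,0,0.15,0,0,0],[1,0,0,0.15,0,0,0],[1,0,0,0.15,0,0,0],[1,0,0,0,0,0,0]]'
python3 - <<'E'
from station import eyes,telemetry
import pickle,cv2
from scipy.spatial.transform import Rotation as R
s=telemetry.read_state();print(s['eef_pos'],R.from_quat(s['orientation']).as_matrix()[:,0])
for n in('side','top'):
    c=eyes.capture(n);pickle.dump(c,open(f'{n}2.pkl','wb'))
im=c=pickle.load(open('side2.pkl','rb'))['image'][20:320,90:350,::-1]
cv2.imwrite('pics/s2.png',cv2.resize(im,None,fx=2,fy=2,interpolation=cv2.INTER_CUBIC))
E
```

```text
time: 2.77
eef_pos: [0.603, -0.017, 0.4623]
orientation: [0.996, 0.085, -0.0, -0.0]
ft_force: [1.6, 0.0, -0.5]
width: 0.0854
finger_force: 0.0
time: 3.43
eef_pos: [0.6003, -0.0171, 0.1954]
orientation: [1.0, 0.013, -0.006, -0.001]
ft_force: [-0.8, -0.3, -0.3]
width: 0.0855
finger_force: 0.0
[ 0.6002832  -0.01711486  0.19538101] [ 0.99957324  0.02693644 -0.01130374]
```

View pics/s2.png

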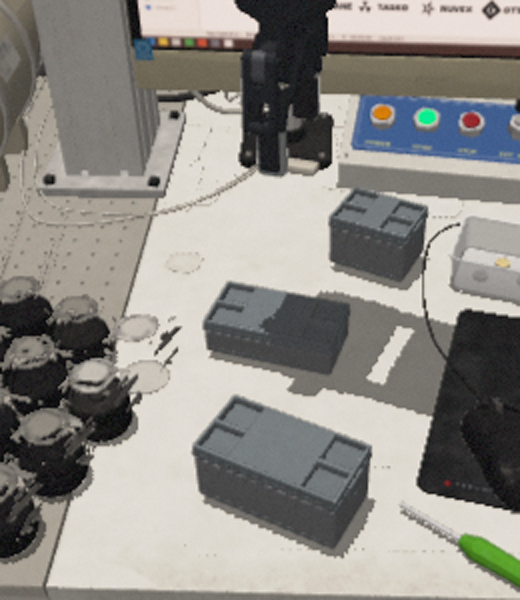

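The open gripper hangs above the boxes. Its near fingertip is at crop (272,172), which is native (226,106), and it is clear of everything. Next I'll check the side calibration against that fingertip.

```bash
python3 - <<'E'
from h import *
from station import telemetry
from scipy.spatial.transform import Rotation as R
s=telemetry.read_state();M=R.from_quat(s['orientation']).as_matrix();p=np.array(s['eef_pos'])
C=pickle.load(open('side2.pkl','rb'))
for tip in(.009,.022):
  for yy in(-.057,-.043,.043,.057):
    print(tip,yy,[((proj(C,(p+M@[xx,yy,tip])[None])[0]-[90,20])*2).round(0).tolist() for xx in(-.011,.011)])
print(M.round(3).tolist())
E
```

```text
0.009 -0.057 [[279.0, 202.0], [251.0, 198.0]]
0.009 -0.043 [[284.0, 192.0], [257.0, 188.0]]
0.009 0.043 [[314.0, 139.0], [289.0, 136.0]]
0.009 0.057 [[318.0, 131.0], [293.0, 128.0]]
0.022 -0.057 [[279.0, 216.0], [252.0, 212.0]]
0.022 -0.043 [[284.0, 206.0], [258.0, 202.0]]
0.022 0.043 [[314.0, 153.0], [289.0, 149.0]]
0.022 0.057 [[318.0, 145.0], [293.0, 141.0]]
[[1.0, 0.027, -0.002], [0.027, -1.0, 0.0], [-0.002, -0.0, -1.0]]
```

```bash
python3 - <<'E'
from h import *
import cv2
from station import telemetry
from scipy.spatial.transform import Rotation as R
s=telemetry.read_state();M=R.from_quat(s['orientation']).as_matrix();p=np.array(s['eef_pos'])
T=[]
for n,(x,y,w,h,k) in {'top':(175,110,120,150,3.33),'side':(190,40,100,125,4)}.items():
    C=pickle.load(open(n+'2.pkl','rb'))
    im=cv2.convertScaleAbs(cv2.resize(C['image'][y:y+h,x:x+w,::-1],None,fx=k,fy=k,interpolation=cv2.INTER_CUBIC),alpha=1.8)
    for y0,y1,col in((-.057,-.043,(0,0,255)),(.043,.057,(0,255,0))):
        for t in(.009,-.05):
            q=np.array([p+M@[a,b,t] for a,b in((-.011,y0),(.011,y0),(.011,y1),(-.011,y1))])
            cv2.polylines(im,[((proj(C,q)-[x,y]+.5)*k).astype(int)],1,col,1)
    T.append(cv2.resize(im,(400,500)))
cv2.imwrite('pics/g.png',np.hstack(T))
E
```

```text
(no output)
```

View pics/g.png

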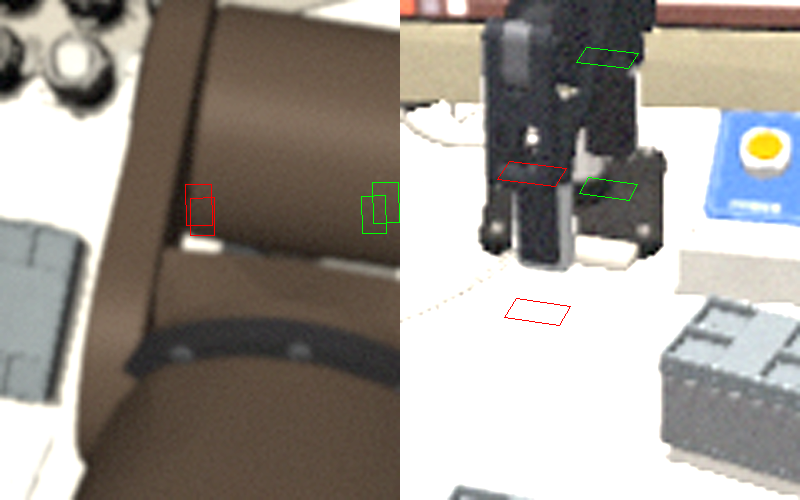

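In the picture the fingertip sits about 12 px above its projection. Part of that is the open-finger setback and finger taper, and the rest is calibration. The straddle has 11 mm of margin on each side, so I'll move over the box and descend slowly while watching the force.

```bash
python3 -m crank '[[1,0.044,-0.043,0.1,0,0,0],[1,0,0,0.14,0,0,0],[1,0,0,0.14,0,0,0],[1,0,0,0.1,0,0,0],[1,0,0,0.05,0,0,0],[1,0,0,0,0,0,0]]'; python3 -m crank '[[1,0,0,0.02,0,0,0],[1,0,0,0.02,0,0,0],[1,0,0,0.02,0,0,0],[1,0,0,0.02,0,0,0],[1,0,0,0.02,0,0,0],[1,0,0,0,0,0,0]]'
```

```text
time: 4.03
eef_pos: [0.6145, -0.0067, 0.0695]
orientation: [1.0, 0.013, -0.0, -0.0]
ft_force: [-0.2, 0.4, -0.5]
width: 0.0856
finger_force: 0.0
time: 4.53
eef_pos: [0.614, -0.0067, 0.0441]
orientation: [1.0, 0.013, -0.0, -0.0]
ft_force: [0.1, 0.4, 0.0]
width: 0.0853
finger_force: 0.0
```

```bash
python3 -m crank '[[1,0,0,0.02,0,0,0],[1,0,0,0.02,0,0,0],[1,0,0,0,0,0,0],[0.5,0,0,0,0,0,0],[0.5,0,0,0,0,0,0],[0.5,0,0,0,0,0,0],[0.5,0,0,0,0,0,0],[0.5,0,0,0,0,0,0]]' 40;python3 -m crank '[[0.4,0,0,0,0,0,0],[0.4,0,0,0,0,0,0],[0.4,0,0,0,0,0,0]]' 40
```

```text
time: 5.2
eef_pos: [0.6144, -0.0066, 0.0356]
orientation: [1.0, 0.013, 0.0, 0.0]
ft_force: [-2.2, 0.9, 4.5]
width: 0.059
finger_force: 41.6
time: 5.45
eef_pos: [0.6144, -0.0066, 0.0356]
orientation: [1.0, 0.013, 0.0, 0.0]
ft_force: [-1.2, 1.2, 4.9]
width: 0.0591
finger_force: 41.6
```

```bash
python3 -m crank '[[0.4,0,0,-0.04,0,0,0],[0.4,0,0,-0.1,0,0,0],[0.4,0,0,-0.14,0,0,0],[0.4,0,0,-0.14,0,0,0],[0.4,0,0,-0.1,0,0,0],[0.4,0,0,0,0,0,0]]'; python3 -m crank '[[0.4,-0.02,-0.063,0,0,0,0],[0.4,-0.046,-0.137,0,0,0,0],[0.4,-0.046,-0.137,0,0,0,0],[0.4,-0.046,-0.137,0,0,0,0],[0.4,-0.046,-0.137,0,0,0,0],[0.4,-0.024,-0.072,0,0,0.65],[0.4,0,0,0,0,0,1],[0.4,0,0,0,0,0,1]]'
```

```text
time: 5.95
eef_pos: [0.6162, -0.0068, 0.1708]
orientation: [1.0, 0.014, 0.004, 0.001]
ft_force: [0.1, 0.2, -1.8]
width: 0.0588
finger_force: 44.1invalid input at $[5]: expected 7 numbers
```

```bash
python3 -m crank '[[0.4,-0.02,-0.063,0,0,0,0],[0.4,-0.046,-0.137,0,0,0,0],[0.4,-0.046,-0.137,0,0,0,0],[0.4,-0.046,-0.137,0,0,0,0],[0.4,-0.046,-0.137,0,0,0,0],[0.4,-0.024,-0.072,0,0,0,0.65],[0.4,0,0,0,0,0,1],[0.4,0,0,0,0,0,1]]'; python3 -m crank '[[0.4,0,0,0.1,0,0,0],[0.4,0,0,0,0,0,0],[0.4,0,0,0,0,0,0]]'
python3 - <<'E'
from station import eyes,telemetry
import pickle,cv2
from scipy.spatial.transform import Rotation as R
s=telemetry.read_state();print(s['eef_pos'],R.from_quat(s['orientation']).as_matrix()[:,0])
for n in('side','top'):
    c=eyes.capture(n);pickle.dump(c,open(f'{n}3.pkl','wb'))
im=pickle.load(open('side3.pkl','rb'))['image'][140:300,165:305,::-1]
cv2.imwrite('pics/s3.png',cv2.convertScaleAbs(cv2.resize(im,None,fx=3.75,fy=3.75,interpolation=cv2.INTER_CUBIC),alpha=1.6))
E
```

```text
time: 6.62
eef_pos: [0.5511, 0.1643, 0.1638]
orientation: [0.997, -0.079, -0.001, 0.0]
ft_force: [0.1, 0.3, -2.6]
width: 0.0589
finger_force: 44.0
time: 6.87
eef_pos: [0.5515, 0.1626, 0.1385]
orientation: [0.997, -0.079, -0.002, 0.001]
ft_force: [0.4, -0.5, -2.5]
width: 0.0588
finger_force: 44.9
[0.55145554 0.16263888 0.1384506 ] [ 0.98764652 -0.1566517  -0.00382105]
```

View pics/s3.png

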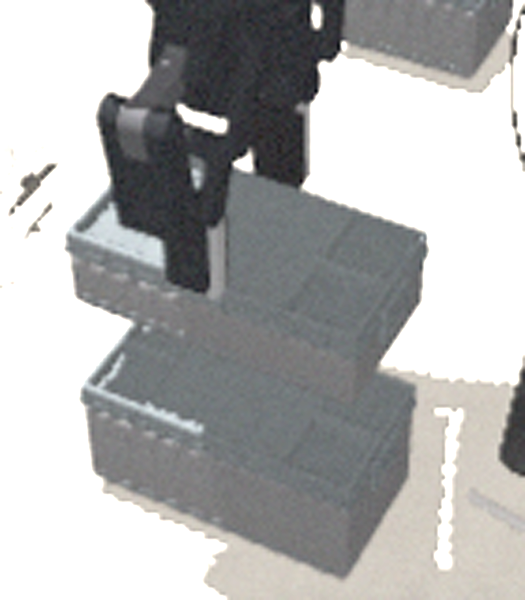

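The held box hovers squarely over the deep one. Its lid corners are at about (68,240), (425,235) and (368,345); the deep lid's are at about (83,388), (413,390) and (345,470). One closer look, with measured overlay lines, should settle the offset.

```bash
python3 - <<'E'
import pickle,cv2,numpy as np
im=pickle.load(open('side3.pkl','rb'))['image'][198:288,172:292,::-1].astype(np.float32)/255
im=(np.clip(im*1.1,0,1)**.5*255).astype(np.uint8)
cv2.imwrite('pics/s4.png',cv2.resize(im,None,fx=6.6,fy=6.6,interpolation=cv2.INTER_CUBIC))
E
```

```text
(no output)
```

View pics/s4.png

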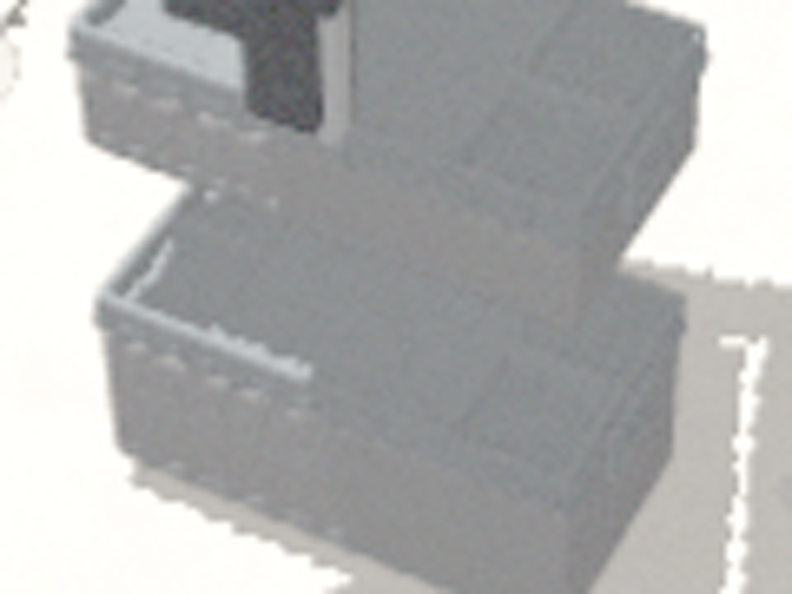

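Corners here: held lid near-left (72,28), far-right (705,30), near-right (588,205). Deep lid near-left (102,298), far-right (683,295), near-right (577,478).

```bash
python3 - <<'E'
from h import *
C=pickle.load(open('side3.pkl','rb'))
ix=[0,2,3]
res={}
for k,h,pt in(('held',.149,[(72,28),(705,30),(588,205)]),('deep',.066,[(102,298),(683,295),(577,478)])):
    ob=np.array(pt)/6.6+[172,198]
    for fs in(0,1):
        def f(v):
            P=box(v[:3],h); P[:,:2]=v[:2]+(P[:,:2]-v[:2])*(v[3] if fs else 1)
            return (proj(C,P)[ix]-ob).ravel()
        r=least_squares(f,[.55,.16,-.15,1]);print(k,fs,r.x.round(4),r.fun.round(1)); res[k,fs]=r.x
for fs in(0,1):
    d=res['deep',fs]-res['held',fs]; print('deep-held',d.round(4),np.degrees(d[2]))
E
```

```text
held 0 [ 0.547   0.1659 -0.1692  1.    ] [-1.1 -0.3  1.3 -1.4 -0.2  1.2]
held 1 [ 0.5464  0.1666 -0.1647  0.9741] [ 0.4  0.3  0.3 -1.1 -0.6  0.8]
deep 0 [ 0.5479  0.1658 -0.1648  1.    ] [-1.2 -0.2  1.4 -0.9 -0.2  0.7]
deep 1 [ 0.5474  0.1665 -0.1611  0.9729] [ 0.2  0.3  0.4 -0.6 -0.6  0.3]
deep-held [ 0.001  -0.0001  0.0045  0.    ] 0.2557507502792776
deep-held [ 0.0009 -0.0001  0.0035 -0.0012] 0.20231023953683272
```

Aligned to about 1 mm and 0.25°, against 8 mm of play. Now lowering.

```bash
python3 -m crank '[[0.4,0,0,0.05,0,0,0],[0.4,0,0,0.05,0,0,0],[0.4,0,0,0.03,0,0,0],[0.4,0,0,0.01,0,0,0],[0.4,0,0,0,0,0,0],[0.4,0,0,0,0,0,0]]'; python3 -m crank '[[0.4,0,0,0.008,0,0,0],[0.4,0,0,0.008,0,0,0],[0.4,0,0,0,0,0,0],[0.4,0,0,0,0,0,0]]'
```

```text
time: 7.47
eef_pos: [0.553, 0.1625, 0.1053]
orientation: [0.997, -0.079, 0.0, -0.0]
ft_force: [-0.5, 1.0, -2.2]
width: 0.0588
finger_force: 44.9
time: 7.8
eef_pos: [0.5527, 0.1625, 0.1009]
orientation: [0.997, -0.079, 0.0, 0.0]
ft_force: [0.3, 0.6, -2.9]
width: 0.0591
finger_force: 44.9
```

```bash
python3 -m crank '[[0.4,0,0,0.007,0,0,0],[0.4,0,0,0.007,0,0,0],[0.4,0,0,0,0,0,0],[0.4,0,0,0,0,0,0]]'; python3 -m crank '[[0.4,0,0,0.006,0,0,0],[0.4,0,0,0.004,0,0,0],[0.4,0,0,0,0,0,0],[0.4,0,0,0,0,0,0]]'
```

```text
time: 8.13
eef_pos: [0.5527, 0.1624, 0.0971]
orientation: [0.997, -0.079, -0.0, 0.0]
ft_force: [0.2, 0.1, -2.3]
width: 0.0591
finger_force: 44.9
time: 8.47
eef_pos: [0.5528, 0.1625, 0.0948]
orientation: [0.997, -0.079, 0.0, 0.0]
ft_force: [0.1, 1.1, -2.0]
width: 0.0592
finger_force: 45.0
```

Feet are well into the recesses, with no contact on the lid top (z 0.0948 against 0.0946 expected). I'll ease down until contact.

```bash
python3 -m crank '[[0.4,0,0,0.003,0,0,0],[0.4,0,0,0.002,0,0,0],[0.4,0,0,0,0,0,0]]'
```

```text
time: 8.72
eef_pos: [0.553, 0.1625, 0.0945]
orientation: [0.997, -0.079, 0.001, -0.0]
ft_force: [-2.1, 0.0, 9.8]
width: 0.0591
finger_force: 47.3
```

Contact at exactly the nested height. Releasing, then backing straight up.

```bash
python3 -m crank '[[0.8,0,0,0,0,0,0],[1,0,0,0,0,0,0],[1,0,0,0,0,0,0],[1,0,0,0,0,0,0],[1,0,0,0,0,0,0]]'; python3 -m crank '[[1,0,0,-0.03,0,0,0],[1,0,0,-0.06,0,0,0],[1,0,0,-0.1,0,0,0],[1,0,0,-0.15,0,0,0],[1,0,0,-0.15,0,0,0],[1,0,0,-0.15,0,0,0],[1,0,0,-0.1,0,0,0],[1,0,0,0,0,0,0]]'
python3 - <<'E'
from station import eyes
import pickle,numpy as np
from h import *
c=eyes.capture('side');pickle.dump(c,open('side5.pkl','wb'))
# numeric check: silhouette of the grey stack vs. the expected lid corners, same fit bias as before
import cv2
g=c['image'].astype(int).mean(2); m=(g<140).astype(np.uint8)
b=pickle.load(open('side.pkl','rb'))['image'].astype(int).mean(2)
print('expected lid',proj(c,box([.5476,.1662,-.162],.105)).round(1).tolist())
for r in range(190,262,6): 
    cols=np.flatnonzero(m[r,165:300])+165; print(r,cols.min() if len(cols) else None,cols.max() if len(cols) else None,len(cols))
E
```

```text
time: 9.13
eef_pos: [0.5527, 0.1625, 0.0934]
orientation: [0.997, -0.079, -0.0, 0.0]
ft_force: [0.7, -1.2, 0.2]
width: 0.0853
finger_force: 0.0
time: 9.8
eef_pos: [0.5541, 0.1628, 0.2847]
orientation: [0.997, -0.079, 0.004, -0.001]
ft_force: [0.5, 0.6, -0.1]
width: 0.0854
finger_force: 0.0
expected lid [[184.1, 224.9], [205.8, 198.7], [278.2, 223.5], [260.0, 252.9]]
190 171 174 4
196 167 177 4
202 172 214 13
208 198 231 34
214 193 249 57
220 188 265 78
226 184 276 93
232 186 275 90
238 186 286 101
244 186 299 114
250 188 292 105
256 188 299 107
```

The silhouette matches the nested lid: left corner at (184,226) against (184,225) expected, and right edge at about 276 against 278.

```bash
python3 -c "
from station import order
print(order.close_job())"
```

```text
the job is handed in; nothing more can be done
None
```

The shallow box is stacked on the deep box: it was lowered to the expected nested height, released, the gripper backed clear, and the job was handed in at about 10 s, with the short box untouched.

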